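# Set the magnifier slide to its marked focus stop

## Task

Set the inspection magnifier to its marked focus stop: press down the ribbed thumb plate in the middle of the slide to free its brake and, keeping it pressed, push the slide along the rail until it butts against the stop that carries the upright arrowhead pin. Then let go, so that the plate springs up and the brake holds the slide there. Work gently (never more than 50 N), do not force the slide along with its brake on, and leave the loose parts round the rail where they are.

Things in the scene. Friction and masses are not known exactly. Their poses are not given: they have to be found in the camera images.
- focus_rail: Fixed focus rail on the table: dark steel base plate 60 x 400 x 10 mm with an aluminium rail 26 mm wide on it. Origin: centre of the underside of the base plate, on the table top. The rail runs along its y axis; z is up; the magnifier and a gear as specimen are on its +x side. It does not move.
- slide (a joint): Position (m) of the aluminium slide along the rail's y axis, 0 at the rail's middle, positive to the rail's +y. A spring brake holds it (about 18 to 30 N along the rail) unless the thumb plate is pressed; freed, it moves with 1 to 3 N.
- slide_mid (a point): Middle of the slide, 30 mm above the table. Slide: 92 mm along the rail, 44 mm wide, body top 38 mm above the table; a shoulder at each end (18 mm along the rail, 40 mm wide, top at 57 mm) leaves a gap of 54 mm along the rail, open at both sides, with the thumb plate in it. A ring magnifier on its +x side: centre 62 mm from the rail axis, top 90 mm above the table.
- thumb_plate (a joint): How far the thumb plate is pressed down (m): about 0 when up (brake on), 0.005 fully down against a hard stop. The brake is free from about 0.003 on. It moves at 7 to 9 N, and 10 to 15 N holds it fully down; it springs back up when released.
- plate_top (a point): Centre of the top face of the ribbed dark steel thumb plate in the middle of the slide, 34 mm across the rail by 48 mm along it; 46 mm above the table when up, 41 mm when fully pressed. It travels with the slide and is moved by the pressing.
- marked_stop_mid (a point): Middle of the marked stop, 30 mm above the table: a fixed steel block astride the rail, 18 mm along it, 54 mm across, top at 40 mm, with an upright pin on it that bears a pointed, diamond-shaped arrowhead plate 34 mm wide, 6 mm thick, up to 89 mm above the table. It can stand on either side of the slide, which touches it when slide_mid is 55 mm from this point along the rail.
- plain_stop_mid (a point): Middle of the other stop, on the other side of the slide: the same block without pin and arrowhead. Not the goal.
- loupe: Loose black loupe, diameter 37, height 30 mm, upright on the table on the rail's -x side. Origin: centre of its underside. Leave it.
- flange_part: Loose steel flange, diameter 42, height 16 mm, on the table on the rail's +x side. Origin: centre of its underside. Leave it.
- v_block: Loose steel V-block, 40 x 45 x 36 mm, on the table on the rail's +x side. Origin: centre of its underside. Leave it.
- gauge_block_large: Loose steel gauge block, 35 x 15 x 20 mm, on the table on the rail's +x side. Origin: centre of its underside. Leave it.
- gauge_block_small: Loose steel gauge block, 35 x 9 x 22 mm, on the table on the rail's +x side. Origin: centre of its underside. Leave it.

How it is judged:
By the outcome, as a careful person would: the job done as asked, in the order asked, and still so for the second after the job is handed in, with the robot touching nothing.
It also fails if it takes over 35 s, if anything falls off the work surface, if the arm or the gripper's body presses on something with over 40 N, if the wrist force passes 120 N, or if a joint passes its speed limit or range.

## Robot

A 7-joint arm with a two-finger parallel gripper is mounted at the origin on a cart in front of the work surface, level with it; the furniture and walls round the work are solid. World frame = base frame: x ahead of the robot, y to its left, z up, the work surface at z = 0. Lengths are in m, angles in rad, forces in N, time in s.
With the tool pointing down it reaches from about 0.4 to 0.85 m from the base axis. Payload 10.4 kg.
Tool frame: the origin (TCP) lies on the mounting face of the last link; the fingertips stand 173 mm ahead of it and the grasp point (between the pads) lies 155 mm ahead of it (manip.tip_extent is the distance from the TCP to the fingertips, in m); z points along the fingers, y is the line along which they close (so a half turn about z gives the same grasp; the last joint's range is limited). The gripper opens to 85 mm and grips with 20 to 120 N. Pads are 22 mm wide; open, the fingers measure 114 mm over their backs; the gripper's body (76 mm by 85 mm) begins 54 mm behind the grasp point. The pads swing forward as they close: fully open they stand 13 mm farther back than shut.
Start: joints at [-1.271, 0.332, -0.065, 1.46, 0.022, 1.35, -0.088], TCP at [0.198, 0.593, 0.405] pointing down, gripper open.
Joint ranges: [-2.6, 2.6], [-0.5, 2.12], [-1.47, 1.34], [0.16, 2.42], [-1.27, 4.41], [0.06, 2.06], [-2.6, 2.6]. Speed limits (rad/s): [2.22, 2.22, 2.79, 2.79, 3.14, 3.14, 3.14].

## Interface

Orientations are given as a unit quaternion [x, y, z, w].
In Python, from workcell import manip gives the robot as it stands.
- The arm moves only by the tool move_arm, never from a script. Its argument "plan" is one flat list of numbers, 7 for each row, row after row: the turn, a rotation vector about the tool's x, y, z in rad, then the shift along the tool's x, y, z in m, then the finger opening in m, from 0 to 0.0854. In form: [ax, ay, az, dx, dy, dz, gripper, ax, ay, az, dx, dy, dz, gripper, ...]. A call has 1 to 12 rows; each row is the pose to reach, as a shift and turn from the pose commanded when the call began, along the tool's axes at that moment; what a row does not reach only later rows make up. A row lasts 1/8 s, in which the tool goes at most 62.5 mm and 10.7 degrees, less where a joint would pass 70% of its speed; a pose out of reach is approached as far as the arm can. A call with a gripper value outside its range is refused whole. The fingers move at their own pace and stop on an object; "squeeze" is the grip in N (left out, the last holds). Time passes only in rows, so rows that repeat a pose let the fingers close. It gives the time, the measured TCP pose, the force, the opening and the grip force at its end, in the units of the state.
- manip.get_obs(): the state, without advancing time (a new reading comes with each control period).
- manip.camera(name): name is "scene" or "top"; returns a dict with "color" (400x640x3 uint8, red, green, blue), "fx", "fy", "cx", "cy" (pixels), "cam_to_world" (4x4, takes a point from camera to world coordinates). Camera axes: x right, y down, z forward; pixel columns grow to the right and rows downward; lengths in m; the calibration is good to about 2 mm. A picture is of the moment at which its call begins. There is no depth.
- manip.hand_in(): hands the job in; it is judged then, once.
Trained networks look in a picture, given as the dict that the camera call returned (one of the last four; its "shot" number tells which), for a name from the list of things; names that differ only in an ending like _2 or _b are one class to them, and where a whole thing is asked for, a point or a joint stands for the part that bears it (a point fixed in the world has none). Each returns a list of dicts, best first, with "conf" (0 to 1); they miss things now and then, are a little off and sometimes report something else, mostly with a low value. They report only what shows in the picture. A call takes as long as a camera call.
- manip.look_for(picture, label): "position" ([x, y, z] in m, in the coordinates of the camera as it stood for that picture, good to about 4 mm: the middle of the surface that is visible of it).
- manip.silhouettes(picture, label): "pixels" (400x640 bool, what is visible of it).
- manip.tip_of(picture, label): "position" ([x, y, z] in m, in the coordinates of the camera as it stood for that picture, good to about 4 mm: a listed point, or the origin of a listed thing).
The state is a dict: "clock": time; "joint_pos": joint angles; "joint_velocities": joint speeds; "tau": joint torques, N m; "position": TCP position; "ee_rot": TCP orientation; "ft_force": force on the tool from outside, world axes, zero at the start; "torque": the same for the moment, N m; "grip_width": opening from 0.0 (shut) to 1.0 (fully open); "grasp_force": force on a finger pad.
Only numpy, scipy, OpenCV 4.12 (cv2) and the standard library are available. Lean on these libraries where they do the work, as an engineer would, in place of code of your own. Each camera call takes 0.05 s, during which the arm holds its last target. There are 200 camera calls.

## Working session

There is one attempt and no reset: what is moved stays moved. The work goes in short steps, Python scripts to look and compute and a tool call to move; the robot and the scene stay as the last step left them, time stands still between calls to the robot, and variables do not carry over. Pictures are saved under pics/ and viewed, at most 10 in all, crops included, and the job is handed in when it is done.

Besides the shell and the picture viewer there is one more tool, called by a JSON object that holds its "method" and its "body". move_arm: Moves the arm, as the interface text tells. Its arguments: {"type":"object","properties":{"plan":{"type":"array","items":{"type":"number"}},"squeeze":{"type":"number"}},"required":["plan"]}

```bash
mkdir -p pics
cat > h.py <<'E'
from workcell import manip
import numpy as np, cv2
from scipy.spatial.transform import Rotation as R
def shot(n,f=None):
    p=manip.camera(n)
    if f: cv2.imwrite('pics/'+f,cv2.cvtColor(p['color'],cv2.COLOR_RGB2BGR))
    return p
def w(p,c): 
    M=np.array(p['cam_to_world']); return M[:3,:3]@np.array(c)+M[:3,3]
def tips(p,labels):
    for l in labels:
        print(l,[(np.round(w(p,d['position']),3).tolist(),round(d['conf'],2)) for d in manip.tip_of(p,l)[:2]])
E
python3 - <<'E'
from h import *
for n in('scene','top'):
    p=shot(n,n+'1.png'); print(n,np.round(p['cam_to_world'],3).tolist(),p['fx'])
    tips(p,['focus_rail','slide_mid','plate_top','marked_stop_mid','plain_stop_mid','loupe','v_block','flange_part'])
o=manip.get_obs();print(o['clock'],o['position'],o['ee_rot'],o['ft_force'],manip.tip_extent)
E
```

```text
scene [[-0.752, -0.351, 0.558, 0.12], [-0.659, 0.384, -0.647, 0.513], [0.013, -0.854, -0.52, 0.557], [0.0, 0.0, 0.0, 1.0]] 520.7457362044659
focus_rail [([0.578, -0.163, 0.0], 0.98)]
slide_mid [([0.58, -0.165, 0.03], 0.7)]
plate_top [([0.58, -0.166, 0.048], 0.6)]
marked_stop_mid [([0.611, -0.014, 0.029], 0.75)]
plain_stop_mid [([0.55, -0.305, 0.031], 0.89)]
loupe [([0.522, -0.134, 0.002], 0.85)]
v_block [([0.653, -0.243, -0.0], 0.78)]
flange_part [([0.637, -0.325, -0.002], 0.51)]
top [[0.0, -0.991, 0.135, 0.508], [-1.0, -0.003, -0.021, -0.085], [0.021, -0.135, -0.991, 0.894], [0.0, 0.0, 0.0, 1.0]] 394.85897123172924
focus_rail [([0.58, -0.159, -0.002], 0.82)]
slide_mid [([0.579, -0.161, 0.028], 0.77)]
plate_top [([0.582, -0.163, 0.045], 0.62)]
marked_stop_mid [([0.611, -0.007, 0.028], 0.55)]
plain_stop_mid []
loupe [([0.521, -0.137, -0.0], 0.55)]
v_block [([0.657, -0.237, 0.002], 0.77)]
flange_part [([0.637, -0.318, -0.0], 0.79)]
0.9 [0.19822091 0.59274307 0.40473822] [ 1.60672864e-01  9.87007714e-01  4.83387464e-05 -1.13436892e-05] [ 0.55032807 -0.95753313 -0.42834836] 0.1734
```

View pics/scene1.png

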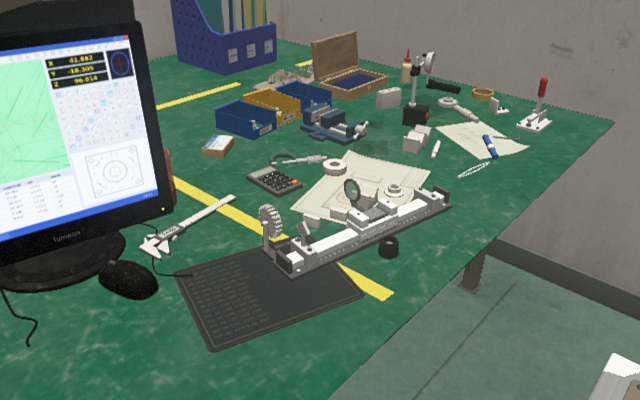

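View pics/top1.png

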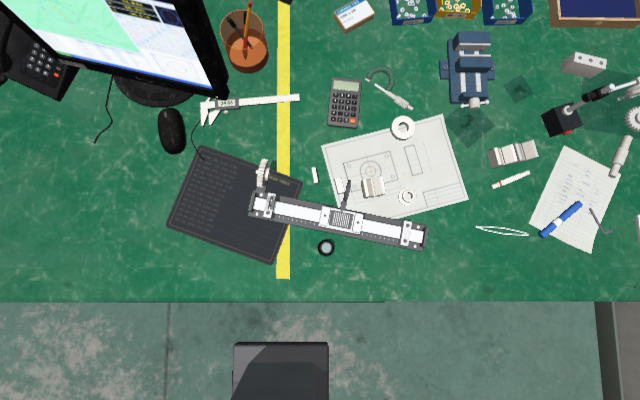

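Run:
```python
import cv2,numpy as np
a=cv2.imread('pics/scene1.png')[165:290,245:465]; b=cv2.imread('pics/top1.png')[150:265,235:445]
a=cv2.resize(a,(640,364),interpolation=2); b=cv2.resize(b,(640,350)[:2],interpolation=2)
cv2.imwrite('pics/c1.png',cv2.resize(np.vstack([a,b])[:,:],None,fx=.84,fy=.84))
```

```text
(no output)
```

View pics/c1.png

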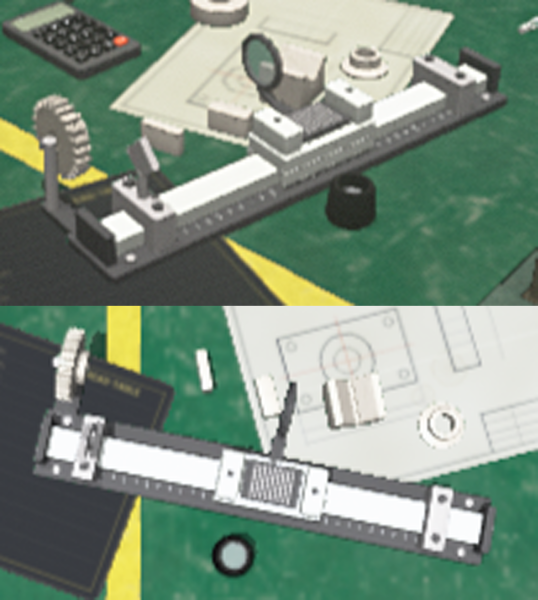

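The arrowhead pin stands on the stop at the rail's left (+y) end: top view about (268,205), scene view about (305,235). The slide is at top-view (340,218), and the plain stop is on the right at (410,235). The networks agree, so the slide needs to travel about 0.10 m towards world +y. Next I move above the plate with the fingers shut.

{"method": "move_arm", "body": {"plan": [0,0,-0.12,-0.602,-0.597,0.05,0,0,0,-0.12,-0.602,-0.597,0.05,0,0,0,-0.12,-0.602,-0.597,0.05,0,0,0,-0.12,-0.602,-0.597,0.05,0,0,0,-0.12,-0.602,-0.597,0.05,0,0,0,-0.12,-0.602,-0.597,0.05,0,0,0,-0.12,-0.602,-0.597,0.05,0,0,0,-0.12,-0.602,-0.597,0.05,0,0,0,-0.12,-0.602,-0.597,0.05,0,0,0,-0.12,-0.602,-0.597,0.05,0,0,0,-0.12,-0.602,-0.597,0.05,0,0,0,-0.12,-0.602,-0.597,0.05,0]}}

```text
clock: 2.4
position: [0.5358, -0.0776, 0.3609]
ee_rot: [0.101, 0.995, 0.0, 0.001]
ft_force: [1.3, 1.0, -0.5]
grip_width: -0.005
grasp_force: 0.0
```

{"method": "move_arm", "body": {"plan": [0,0,0,-0.03,-0.038,0.02,0,0,0,0,-0.0605,-0.076,0.05,0,0,0,0,-0.0605,-0.076,0.06,0,0,0,0,-0.0605,-0.076,0.06,0,0,0,0,-0.0605,-0.076,0.06,0]}}

```text
clock: 3.02
position: [0.5794, -0.1612, 0.3016]
ee_rot: [0.1, 0.995, 0.001, 0.001]
ft_force: [0.1, -0.4, -0.0]
grip_width: -0.003
grasp_force: 0.0
```

Run:
```python
from h import *
im=[]
for n in('scene','top'):
    p=shot(n); im.append(p['color'])
    tips(p,['focus_rail','slide_mid','plate_top','marked_stop_mid','plain_stop_mid'])
o=manip.get_obs();print(o['clock'],o['position'],o['ee_rot'],o['ft_force'])
a=cv2.resize(im[0][130:290,245:465],(412,300),interpolation=2);b=cv2.resize(im[1][130:265,235:445],(412,265),interpolation=2)
cv2.imwrite('pics/c2.png',np.vstack([a,b])[:,:,::-1])
```

```text
focus_rail [([0.578, -0.161, -0.002], 0.6)]
slide_mid [([0.58, -0.168, 0.031], 0.64)]
plate_top [([0.579, -0.165, 0.048], 0.73)]
marked_stop_mid [([0.61, -0.012, 0.032], 0.82), ([0.578, -0.164, 0.045], 0.74)]
plain_stop_mid [([0.549, -0.306, 0.029], 0.56)]
focus_rail []
slide_mid [([0.612, -0.007, 0.029], 0.54)]
plate_top [([0.611, -0.013, 0.027], 0.51)]
marked_stop_mid [([0.612, -0.01, 0.03], 0.58)]
plain_stop_mid []
3.625 [ 0.57909971 -0.16250594  0.30050809] [ 1.01244075e-01  9.94861616e-01  3.87000520e-05 -1.90684199e-05] [ 0.66811602 -0.95583254 -0.15766594]
```

View pics/c2.png

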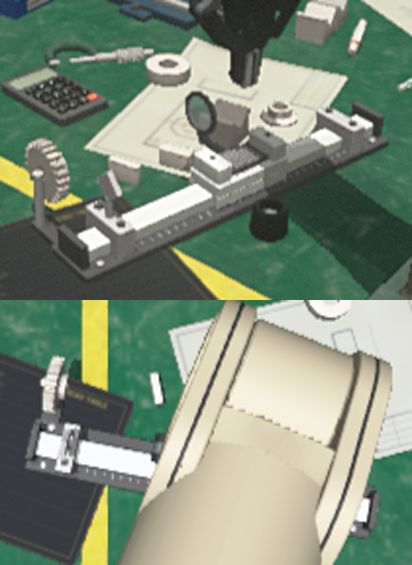

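The crop shows the shut fingers above the plate at about (245,75), still some way up. The arrowhead is clear on the left. I now descend into the gap.

{"method": "move_arm", "body": {"plan": [0,0,0,0,-0.002,0.03,0,0,0,0,0,-0.002,0.055,0,0,0,0,0,-0.002,0.065,0,0,0,0,0,-0.002,0.072,0,0,0,0,0,-0.002,0.075,0,0,0,0,0,-0.002,0.077,0,0,0,0,0,-0.002,0.077,0]}}

```text
clock: 4.5
position: [0.5788, -0.1645, 0.2238]
ee_rot: [0.101, 0.995, 0.0, 0.0]
ft_force: [0.1, 0.5, -0.5]
grip_width: 0.0
grasp_force: 0.0
```

Run:
```python
from h import *
p=shot('scene'); 
tips(p,['plate_top','slide_mid'])
o=manip.get_obs();print(o['clock'],o['position'],o['ft_force'])
cv2.imwrite('pics/c3.png',cv2.resize(p['color'][150:270,280:440],(640,480),interpolation=2)[:,:,::-1])
```

```text
plate_top [([0.581, -0.164, 0.045], 0.69)]
slide_mid [([0.583, -0.165, 0.028], 0.92)]
4.65 [ 0.57883598 -0.16447684  0.22383704] [-0.20282349  0.26274399 -0.519417  ]
```

View pics/c3.png

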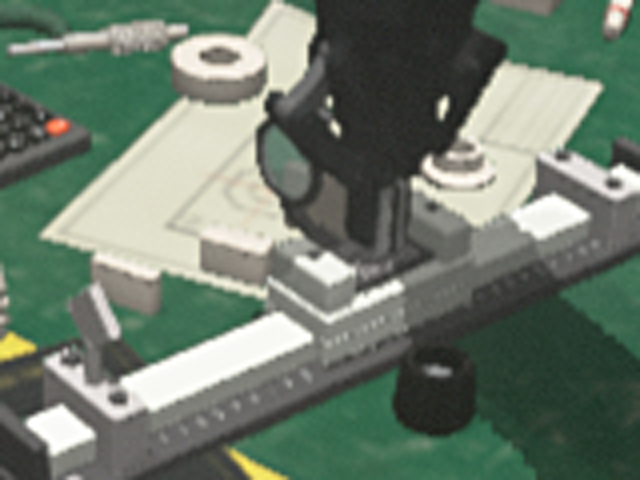

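The fingers stand in the gap over the plate at about (375,250), clear of both shoulders. Now I press down.

{"method": "move_arm", "body": {"plan": [0,0,0,0,0,0.002,0,0,0,0,0,0,0.004,0,0,0,0,0,0,0.006,0,0,0,0,0,0,0.007,0,0,0,0,0,0,0.007,0]}}

```text
clock: 5.28
position: [0.5788, -0.1645, 0.2169]
ee_rot: [0.101, 0.995, 0.0, 0.0]
ft_force: [-2.1, 1.7, 6.8]
grip_width: 0.001
grasp_force: 3.2
```

{"method": "move_arm", "body": {"plan": [0,0,0,0,0,0.001,0,0,0,0,0,0,0.002,0,0,0,0,0,0,0.003,0,0,0,0,0,0,0.003,0]}}

```text
clock: 5.78
position: [0.5788, -0.1646, 0.2145]
ee_rot: [0.101, 0.995, 0.0, 0.0]
ft_force: [-5.3, 1.4, 11.6]
grip_width: 0.002
grasp_force: 6.1
```

{"method": "move_arm", "body": {"plan": [0,0,0,0,0,0.0005,0,0,0,0,0,0,0.001,0,0,0,0,0,0,0.001,0]}}

```text
clock: 6.15
position: [0.5789, -0.1647, 0.2144]
ee_rot: [0.101, 0.995, 0.001, 0.0]
ft_force: [-9.0, 2.7, 21.0]
grip_width: -0.0
grasp_force: 10.8
```

{"method": "move_arm", "body": {"plan": [0,0,0,0,0.002,0,0,0,0,0,0,0.006,0,0,0,0,0,0,0.012,0,0,0,0,0,0,0.018,0,0,0,0,0,0,0.024,0,0,0,0,0,0,0.03,0,0,0,0,0,0,0.034,0,0,0,0,0,0,0.036,0,0,0,0,0,0,0.036,0]}}

```text
invalid input
```

Run:
```python
from h import *
p=shot('scene'); 
tips(p,['plate_top','slide_mid','marked_stop_mid'])
o=manip.get_obs();print(o['clock'],o['position'],o['ft_force'])
```

```text
plate_top [([0.582, -0.167, 0.039], 0.64)]
slide_mid [([0.582, -0.168, 0.025], 0.67)]
marked_stop_mid [([0.61, -0.012, 0.028], 0.85)]
6.35 [ 0.57885013 -0.16474158  0.21433611] [-8.42469667  3.2143326  22.0156671 ]
```

{"method": "move_arm", "body": {"plan": [0,0,0,0,0.002,0,0,0,0,0,0,0.006,0,0,0,0,0,0,0.012,0,0,0,0,0,0,0.018,0,0,0,0,0,0,0.024,0,0,0,0,0,0,0.03,0,0,0,0,0,0,0.034,0,0,0,0,0,0,0.036,0,0,0,0,0,0,0.036,0,0]}}

```text
clock: 7.48
position: [0.586, -0.1296, 0.2143]
ee_rot: [0.101, 0.995, 0.0, 0.0]
ft_force: [-9.8, 1.9, 22.1]
grip_width: 0.0
grasp_force: 11.0
```

Run:
```python
from h import *
p=shot('scene'); 
tips(p,['plate_top','slide_mid','marked_stop_mid'])
o=manip.get_obs();print(o['clock'],o['position'],o['ft_force'])
```

```text
plate_top [([0.586, -0.131, 0.039], 0.68)]
slide_mid [([0.591, -0.13, 0.026], 0.79)]
marked_stop_mid [([0.608, -0.01, 0.03], 0.84)]
7.675 [ 0.58604853 -0.1295563   0.2143443 ] [-8.93914226  1.71784181 22.31393976]
```

The slide travels with the fingers. About 65 mm remain.

{"method": "move_arm", "body": {"plan": [0,0,0,0,0.003,0,0,0,0,0,0,0.008,0,0,0,0,0,0,0.014,0,0,0,0,0,0,0.02,0,0,0,0,0,0,0.026,0,0,0,0,0,0,0.032,0,0,0,0,0,0,0.038,0,0,0,0,0,0,0.044,0,0,0,0,0,0,0.048,0,0,0,0,0,0,0.051,0,0,0,0,0,0,0.053,0,0,0,0,0,0,0.054,0,0]}}

```text
clock: 9.18
position: [0.5968, -0.0767, 0.2143]
ee_rot: [0.101, 0.995, 0.0, -0.0]
ft_force: [-10.3, 1.2, 22.1]
grip_width: -0.001
grasp_force: 11.2
```

{"method": "move_arm", "body": {"plan": [0,0,0,0,0.001,0,0,0,0,0,0,0.002,0,0,0,0,0,0,0.003,0,0,0,0,0,0,0.004,0,0,0,0,0,0,0.005,0,0,0,0,0,0,0.006,0,0]}}

```text
clock: 9.93
position: [0.598, -0.0709, 0.2143]
ee_rot: [0.101, 0.995, 0.0, -0.0]
ft_force: [-9.6, 0.6, 22.8]
grip_width: 0.002
grasp_force: 11.3
```

{"method": "move_arm", "body": {"plan": [0,0,0,0,0.001,0,0,0,0,0,0,0.002,0,0,0,0,0,0,0.003,0,0,0,0,0,0,0.004,0,0,0,0,0,0,0.005,0,0]}}

```text
clock: 10.55
position: [0.599, -0.066, 0.2143]
ee_rot: [0.102, 0.995, 0.0, -0.0]
ft_force: [-10.3, 0.2, 23.3]
grip_width: 0.001
grasp_force: 11.3
```

Run:
```python
from h import *
p=shot('scene'); 
tips(p,['plate_top','slide_mid','marked_stop_mid'])
o=manip.get_obs();print(o['clock'],o['position'],o['ft_force'])
cv2.imwrite('pics/c4.png',cv2.resize(p['color'][150:270,250:410],(640,480),interpolation=2)[:,:,::-1])
```

```text
plate_top [([0.602, -0.066, 0.041], 0.6), ([0.611, -0.014, 0.031], 0.52)]
slide_mid [([0.603, -0.066, 0.027], 0.56)]
marked_stop_mid [([0.611, -0.014, 0.032], 0.82)]
10.75 [ 0.5990702  -0.06583662  0.21434392] [-9.90832032  2.2260007  23.26444313]
```

View pics/c4.png

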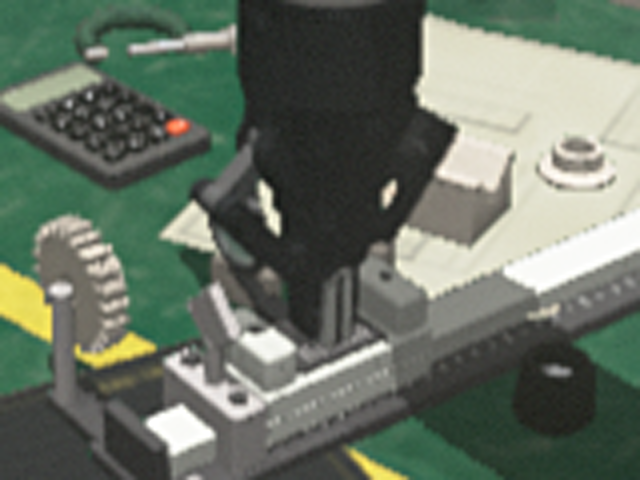

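The slide is within a few mm of the stop: its shoulder at (265,350) is right by the block at (230,395). The gripper is clear of the arrowhead. I creep on until the force shows contact.

{"method": "move_arm", "body": {"plan": [0,0,0,0,0.001,0,0,0,0,0,0,0.002,0,0,0,0,0,0,0.003,0,0,0,0,0,0,0.003,0,0]}}

```text
clock: 11.25
position: [0.5996, -0.0633, 0.2143]
ee_rot: [0.102, 0.995, 0.0, -0.0]
ft_force: [-10.5, 0.3, 22.6]
grip_width: 0.0
grasp_force: 11.3
```

{"method": "move_arm", "body": {"plan": [0,0,0,0,0.001,0,0,0,0,0,0,0.002,0,0,0,0,0,0,0.003,0,0,0,0,0,0,0.003,0,0]}}

```text
clock: 11.75
position: [0.5998, -0.0625, 0.2143]
ee_rot: [0.103, 0.995, -0.001, -0.0]
ft_force: [-12.1, -6.3, 22.2]
grip_width: -0.004
grasp_force: 11.5
```

{"method": "move_arm", "body": {"plan": [0,0,0,0,0.001,0,0,0,0,0,0,0.001,0,0]}}

```text
clock: 12.0
position: [0.5998, -0.0623, 0.2143]
ee_rot: [0.103, 0.995, -0.002, -0.0]
ft_force: [-12.7, -9.5, 23.2]
grip_width: 0.001
grasp_force: 11.5
```

The slide has stalled against the stop at about 10 N. I lift straight up to let go.

{"method": "move_arm", "body": {"plan": [0,0,0,0,0,-0.001,0,0,0,0,0,0,-0.003,0,0,0,0,0,0,-0.005,0,0,0,0,0,0,-0.007,0,0,0,0,0,0,-0.01,0,0,0,0,0,0,-0.02,0,0,0,0,0,0,-0.05,0,0,0,0,0,0,-0.1,0,0,0,0,0,0,-0.15,0,0,0,0,0,0,-0.15,0,0,0,0,0,0,-0.15,0]}}

```text
clock: 13.38
position: [0.6003, -0.0585, 0.3625]
ee_rot: [0.101, 0.995, 0.0, -0.0]
ft_force: [-0.6, -0.9, -0.4]
grip_width: 0.004
grasp_force: 0.0
```

Run:
```python
from h import *
p=shot('scene'); 
tips(p,['plate_top','slide_mid','marked_stop_mid','loupe','v_block'])
o=manip.get_obs();print(o['clock'],o['position'],o['ft_force'])
cv2.imwrite('pics/c5.png',cv2.resize(p['color'][170:290,250:410],(640,480),interpolation=2)[:,:,::-1])
```

```text
plate_top [([0.603, -0.066, 0.044], 0.87), ([0.653, -0.241, -0.001], 0.59)]
slide_mid [([0.602, -0.065, 0.028], 0.58)]
marked_stop_mid [([0.608, -0.015, 0.027], 0.71)]
loupe [([0.521, -0.137, 0.006], 0.88), ([0.606, -0.064, 0.028], 0.4)]
v_block [([0.655, -0.244, -0.001], 0.67)]
13.675 [ 0.60035531 -0.05860205  0.36175674] [0.83140515 0.1066493  0.63882656]
```

View pics/c5.png

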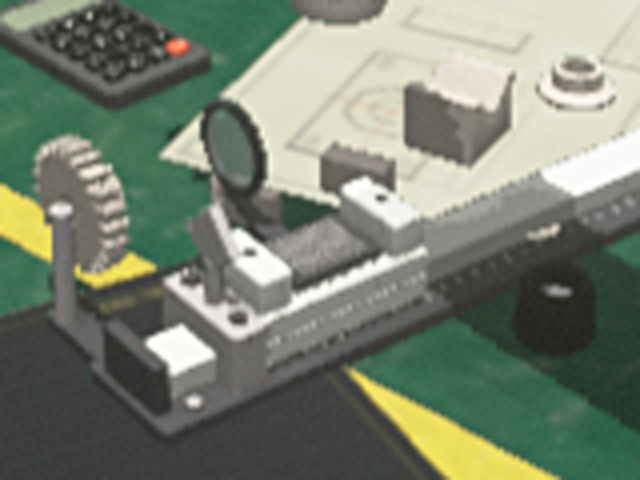

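The slide butts against the arrowhead stop at about (250,300) with no gap. The plate is up at (320,245), the gripper is clear and the loose parts are in place.

```bash
python3 -c "
from workcell import manip
print(manip.hand_in())"
```

```text
the job is handed in; nothing more can be done
None
```

The slide is set against the arrowhead-marked stop, the thumb plate is released with the brake on, the loose parts look undisturbed, and the job is handed in; no verdict came back.

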